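# Release the ratchet pawl and press the hold-down arm onto a blotting cassette

## Robot

A 6-joint arm with a two-finger parallel gripper is mounted at the origin on a cart in front of the work surface, level with it; the furniture and walls round the work are solid. World frame = base frame: x ahead of the robot, y to its left, z up, the work surface at z = 0. Lengths are in m, angles in rad, forces in N, time in s.
With the tool pointing down it reaches from about 0.3 to 0.875 m from the base axis. Payload 6.4 kg.
Tool frame: the origin (TCP) lies midway between the tips of the shut fingers; the grasp point (between the pads) lies 19 mm behind it; z points along the fingers, y is the line along which they close (so a half turn about z gives the same grasp; the last joint's range is limited). The gripper opens to 85 mm and grips with 20 to 120 N. Pads are 22 mm wide; open, the fingers measure 114 mm over their backs; the gripper's body (76 mm by 85 mm) begins 54 mm behind the grasp point. The pads swing forward as they close: fully open they stand 13 mm farther back than shut.
Start: joints at [-1.506, 0.181, 1.607, -0, 1.354, -0.206], TCP at [0.154, -0.554, 0.231] pointing down, gripper open.
Joint ranges: [-2.99, 2.99], [-0.89, 2.07], [0.3, 2.58], [-1.14, 4.28], [0, 2.63], [-3.12, 3.12]. Speed limits (rad/s): [2.57, 2.57, 3.01, 3.14, 3.14, 3.14].

## Interface

Orientations are given as a unit quaternion [w, x, y, z].
In Python, from bench import sensors, vision, ctrl gives the robot as it stands.
- The arm moves only by the tool carry_out, never from a script. Its argument "deltas" is text: rows parted by semicolons, each of 7 numbers parted by spaces: the shift along the tool's x, y, z in mm, then the turn, a rotation vector about the tool's x, y, z in rad, then the closure, from 0 (fully open) to 1 (shut). In form: tx ty tz ax ay az claw; .... A call has 1 to 12 rows; each row is the pose to reach, as a shift and turn from the pose commanded when the call began, along the tool's axes at that moment; what a row does not reach only later rows make up. A row lasts 1/8 s, in which the tool goes at most 62.5 mm and 10.7 degrees, less where a joint would pass 70% of its speed; a pose out of reach is approached as far as the arm can. A call with a gripper value outside its range is refused whole. The fingers move at their own pace and stop on an object; the grip force is fixed at half the most. Time passes only in rows, so rows that repeat a pose let the fingers close. It gives the time, the measured TCP pose, the force, the opening and the grip force at its end, in the units of the state.
- sensors.get_obs(): the state, without advancing time (a new reading comes with each control period).
- vision.camera(name): name is "side" or "top" or "wrist"; returns the picture (480x640x3 uint8, blue, green, red); there is no depth.
- vision.camera_model(name): a dict with "K" (3x3 intrinsics, pixels), "extrinsics" (4x4, takes a point from world to camera coordinates); the wrist camera has in their place "hand_eye" (4x4, takes a point from camera to tool coordinates, whose origin is the TCP and whose axes are the flange's). Camera axes: x right, y down, z forward; pixel columns grow to the right and rows downward; lengths in m; the calibration is good to about 2 mm. The wrist camera is an equidistant fisheye: a pixel r from the principal point sees the ray r / f radians off the axis. A picture is of the moment at which its call begins: read the wrist's pose just before it. camera_model takes no time and is no camera call.
- ctrl.hand_in(): hands the job in; it is judged then, once.
The state is a dict: "time_s": time; "q": joint angles; "dq": joint speeds; "joint_efforts": joint torques, N m; "eef_pos": TCP position; "eef_rot": TCP orientation; "wrist_force": force on the tool from outside, world axes, zero at the start; "torque": the same for the moment, N m; "opening": opening from 0.0 (shut) to 1.0 (fully open); "grasp_force": force on a finger pad.
Only numpy, scipy, OpenCV 4.12 (cv2) and the standard library are available. Lean on these libraries where they do the work, as an engineer would, in place of code of your own. Each camera call takes 0.05 s, during which the arm holds its last target. There are 200 camera calls.

## Task

On the small bench press, press the red thumb pad of the ratchet pawl down until it stops and stays free, then push the raised blue arm down past its teeth by its black crossbar until its rubber foot rests on the white and blue blotting cassette, and leave it there. Press and push gently with the fingertips or the outside of the fingers: grip and lift nothing, keep the cassette in its bed and leave the things round the press where they stand.

Things in the scene. Friction and masses are not known exactly. Their poses are not given: they have to be found in the camera images.
- pawl_pad (a point): centre of the upper face of the red thumb pad (32 x 30 mm) on the tail of the pawl, at one end of the press, 121 mm above the worktop at the start. Pressed down, it sinks about 16 mm, swinging about a level pivot 50 mm nearer to the arm's hinge and 14 mm lower. Takes about 4 N; nothing stands over it. x axis: along the pivot; at the start -y points level away from the arm and z up.
- pawl (a joint): swing of the pawl, rad: 0 engaged (nose between the ratchet teeth, the arm cannot go down), 0.32 fully pressed, at its stop. Above about 0.2 the nose is clear of the teeth. It has no spring: friction keeps it where it is left.
- press_hinge (a point): hinge axis of the blue arm, on the fixed frame of the press, 85 mm above the worktop. x axis: level, along the hinge; y axis: level, the way the arm points when it is down; z up.
- press_bar (a point): centre of the black crossbar at the free end of the blue arm (bar 24 mm thick, 60 mm long, level, parallel to the hinge axis), 165 mm from the hinge axis. The bar is pushed down from above; its upper side is 12 mm above this point. At the start this point is about 0.20 to 0.22 m above the worktop; with the arm down it is at 85 mm and 165 mm from the hinge along that point's y axis.
- clamp (a joint): swing of the blue arm, rad: its elevation above level is 0.96 minus this. 0 is fully raised, starts lie between 0 and 0.14; at 0.96 it is level and the foot rests on the cassette. With the pawl engaged it has a little play and is caught at about 0.2. With the pawl free the hinge is stiff (3 to 4 N at the bar); the arm stays where it is left, it neither falls nor springs back.
- press: the whole bench press, fixed to the worktop, with its arm and pawl. Origin on the worktop under the press, 30 mm from the hinge axis along the arm's direction; axes as at press_hinge. White foot plate 100 mm wide, from 115 mm behind the origin to 150 mm ahead of it. Squeezing or forcing any part of it with more than 60 N counts as rough.
- cassette_center (a point): centre of the loose blotting cassette, white with a blue top, 80 x 100 x 18 mm, lying in the bed of the press between 6 mm lips, under the arm. Its top is 48 mm above the worktop. Leave it in the bed.
- press_bed (a point): centre of the floor of the press's bed, 30 mm above the worktop, 115 mm from the hinge axis along the arm's direction. Axes as at press_hinge.
- jar: bystander: small glass jar with a red cap, 44 mm across, 94 mm high, standing beside the bed of the press, on the far side. Origin at the centre of its underside.
- timer: bystander: beige bench timer, 63 x 99 x 20 mm, lying right of the middle, near the front. Origin at the centre of its underside.
- dropper: bystander: small dropper bottle, 27 mm across, 78 mm high, left of the press. Origin at the centre of its underside.
- tubes: bystander: blue rack with small tubes, 60 x 100 x 35 mm, on the left. Origin at the centre of its underside.
- dish: bystander: flat round lidded dish, 66 mm across, 16 mm high, on the right. Origin at the centre of its underside.

How it is judged:
On the way, in this order (a step that is already met when the one before it is completed fails the run):
1. the pawl is pressed free (above 0.25 rad) while the arm is still up (below 0.3 rad) (value of joint pawl above 0.25 rad and value of joint clamp below 0.3 rad), for 0.2 s.
2. the arm is pushed down past its teeth until its foot is on the cassette (value of joint clamp above 0.93 rad), for 0.2 s.
At the end, for the whole second after the job is handed in: The arm is down and at rest with its foot on the cassette (swing above 0.93 of 0.96 rad, foot within about 3 mm), the pawl is still free (above 0.2 rad), and the cassette lies in its bed (within 8 mm of the middle, not raised) (value of joint clamp above 0.93 rad and value of joint pawl above 0.2 rad and velocity of joint clamp between -0.05 and 0.05 rad/s and horizontal distance between cassette_center and press_bed below 0.008 m and z of cassette_center in the frame of press_bed below 0.013 m and linear speed of cassette below 0.02 m/s); the robot touches nothing.
It fails at once if the cassette is lifted or dragged from its place (more than 10 mm) (distance of cassette_center from where it was at the start of the episode above 0.01 m).
It fails at once if a thing standing round the press is lifted, shifted by more than 30 mm or tipped by more than 0.5 rad (distance of any of jar, timer, dropper, tubes, dish from where it was at the start of the episode above 0.03 m or angle between any of jar, timer, dropper, tubes, dish's own z axis and vertical above 0.5 rad).
It fails at once if the arm or the pawl is squeezed or forced with more than 60 N (contact force between the fingers and press above 60 N).
It also fails if it takes over 46 s, if anything falls off the work surface, if the arm or the gripper's body presses on something with over 40 N, if the wrist force passes 120 N, or if a joint passes its speed limit or range.

## Working session

There is one attempt and no reset: what is moved stays moved. The work goes in short steps, Python scripts to look and compute and a tool call to move; the robot and the scene stay as the last step left them, time stands still between calls to the robot, and variables do not carry over. Pictures are saved under pics/ and viewed, at most 10 in all, crops included, and the job is handed in when it is done.

Besides the shell and the picture viewer there is one more tool, called after "Call:" as name(argument=value, ...) on one line, values as JSON. carry_out: Moves the arm, as the interface text tells. Its arguments: {"type":"object","properties":{"deltas":{"type":"string"}},"required":["deltas"]}

```bash
mkdir -p pics; python3 - <<'E'
from bench import sensors, vision
import cv2,numpy as np
o=sensors.get_obs();print(o['time_s'],o['eef_pos'],o['eef_rot'],o['opening'])
for n in('side','top'):
    cv2.imwrite(f'pics/{n}0.png',vision.camera(n));m=vision.camera_model(n);print(n,m['K'],np.round(m['extrinsics'],4))
E
```

```text
0.0 [ 0.15379163 -0.55347396  0.23038016] [-8.78683115e-04  9.90847257e-01  1.34984953e-01  5.92731614e-05] 0.9978091912376287
side [[517.12456217   0.         318.55259511]
 [  0.         517.12456217 234.00838254]
 [  0.           0.           1.        ]] [[-0.9945 -0.1033  0.0142  0.552 ]
 [-0.0719  0.5808 -0.8109  0.1526]
 [ 0.0755 -0.8075 -0.5851  1.2491]
 [ 0.      0.      0.      1.    ]]
top [[541.83627174   0.         322.17247695]
 [  0.         541.83627174 240.8045074 ]
 [  0.           0.           1.        ]] [[-1.1900e-02 -9.9990e-01  1.3000e-03  1.9000e-03]
 [-9.9420e-01  1.1700e-02 -1.0720e-01  5.7180e-01]
 [ 1.0720e-01 -2.5000e-03 -9.9420e-01  1.6592e+00]
 [ 0.0000e+00  0.0000e+00  0.0000e+00  1.0000e+00]]
```

View pics/side0.png

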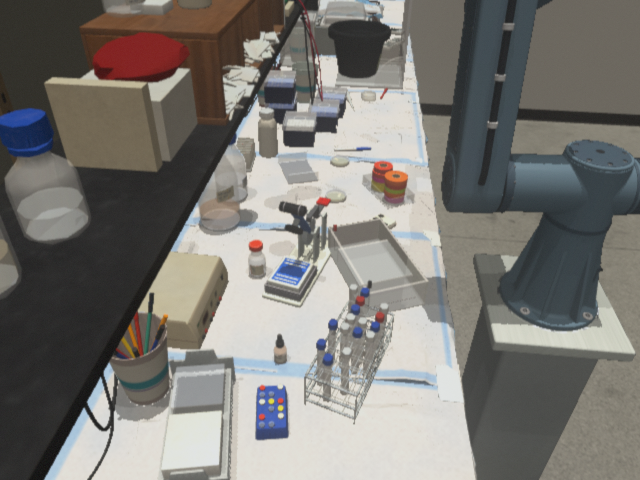

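View pics/top0.png

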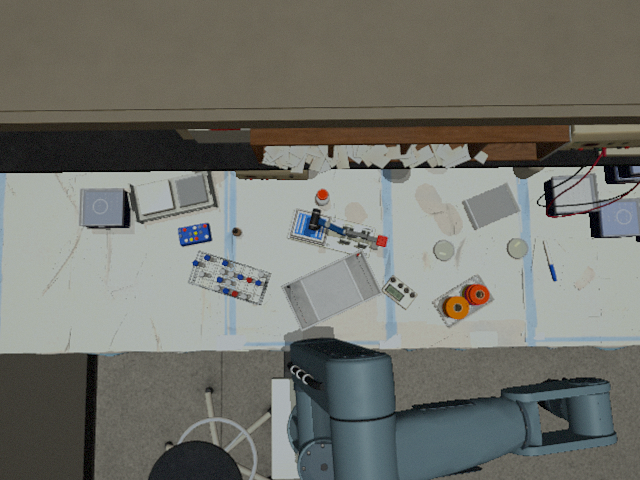

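Side view: red pad near (323,201), black crossbar near (293,213). Top view: pad (382,241), bar (315,218), jar just beyond the bed. I'll measure these by masks and triangulation.

```bash
cat > h.py <<'E'
import cv2,numpy as np
from bench import vision
def ray(n,uv):
    m=vision.camera_model(n);K=np.array(m['K']);E=np.array(m['extrinsics'])
    d=E[:3,:3].T@np.linalg.solve(K,[uv[0],uv[1],1]);return -E[:3,:3].T@E[:3,3],d/np.linalg.norm(d)
def onz(n,uv,z):
    c,d=ray(n,uv);return c+d*(z-c[2])/d[2]
def tri(a,b):
    (c1,d1),(c2,d2)=ray('side',a),ray('top',b)
    s=np.linalg.lstsq(np.c_[d1,-d2],c2-c1,rcond=None)[0]
    p,q=c1+s[0]*d1,c2+s[1]*d2;return (p+q)/2,np.linalg.norm(p-q)
E
python3 - <<'E'
from h import *
S=cv2.imread('pics/side0.png');T=cv2.imread('pics/top0.png')
def blobs(I,box,f,nm):
    x0,y0,x1,y1=box;c=I[y0:y1,x0:x1];h=cv2.cvtColor(c,cv2.COLOR_BGR2HSV);m=f(h).astype(np.uint8)
    n,l,st,ce=cv2.connectedComponentsWithStats(m)
    for i in range(1,n):
        if st[i,4]>15: print(nm,st[i,:5]+[x0,y0,0,0,0],ce[i]+[x0,y0])
red=lambda h:((h[...,0]<8)|(h[...,0]>172))&(h[...,1]>150)&(h[...,2]>90)
blk=lambda h:(h[...,2]<65)
blu=lambda h:(abs(h[...,0].astype(int)-110)<12)&(h[...,1]>130)&(h[...,2]>70)
bs=(235,180,340,310);bt=(280,180,400,265)
for f,n in((red,'red'),(blk,'blk'),(blu,'blu')): blobs(S,bs,f,'side '+n);blobs(T,bt,f,'top '+n)
a=cv2.resize(S[180:310,235:340],None,fx=4,fy=4,interpolation=2);b=cv2.resize(T[180:265,280:400],None,fx=3,fy=3,interpolation=2)
o=np.zeros((520,790,3),np.uint8);o[:,:420]=a;o[:255,425:785]=b;cv2.imwrite('pics/crop.png',o)
E
```

```text
side red [317 198  13   7  64] [323.21875  200.828125]
side red [250 241  12   8  78] [255.23076923 244.41025641]
top red [317 190  11  10  56] [322.28571429 194.91071429]
top red [376 236  11  11  92] [381.18478261 240.82608696]
side blk [284 206  13   9  57] [290.54385965 210.03508772]
side blk [299 208   7   8  30] [302.16666667 212.33333333]
side blk [286 226  17   8  84] [293.94047619 229.10714286]
top blk [313 209   7   4  20] [315.9 210.2]
top blk [309 213  13  18 141] [314.56737589 221.59574468]
top blk [346 233  10   5  19] [350.26315789 235.57894737]
top blk [340 240   9   4  18] [343.55555556 241.94444444]
top blk [358 245   8   3  18] [361.22222222 246.        ]
side blu [276 262  33  23 260] [291.30384615 271.14615385]
top blu [295 214  26  25 226] [307.1460177 227.9159292]
top blu [319 218   7  10  41] [321.75609756 221.85365854]
top blu [329 224  15  11  70] [335.92857143 228.7       ]
```

View pics/crop.png

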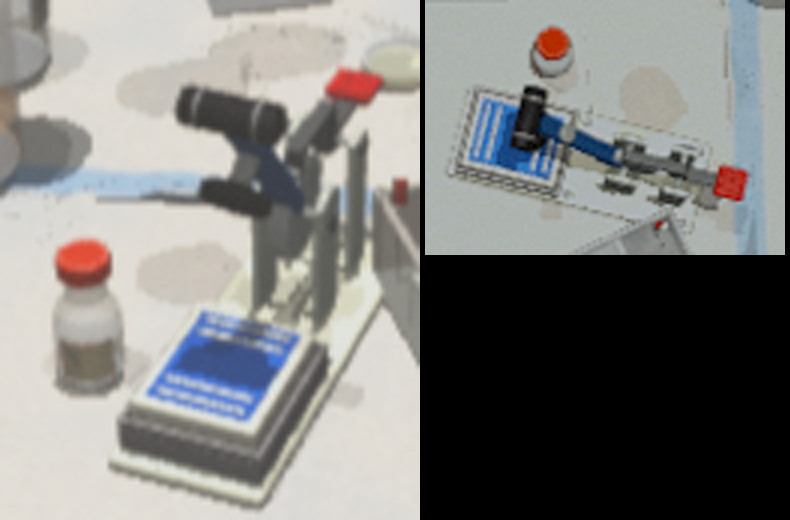

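The crop shows the bar centre at side (292.8,209.2) and top (314.3,219.3). The red pad sits at the hinge end, at side (323.2,200.8) and top (381.2,240.8). The jar stands level with the bed on the far side, and a grey tray is near the press.

```bash
python3 - <<'E'
from h import *
pad,e=tri((323.2,200.8),(381.2,240.8));bar,e2=tri((292.8,209.2),(314.3,219.3))
print('pad',pad,e,'bar',bar,e2)
padz=onz('top',(381.2,240.8),.121);print('pad@z',padz,onz('side',(323.2,200.8),.121))
d=(bar-padz)[:2];L=np.linalg.norm(d);d/=L;print('dir',d,np.degrees(np.arctan2(d[1],d[0])),'dist',L)
for n,ps in(('top',[(309.0,214.5),(317,208)]),): pass
# bar ends (top crop) and cassette top quad
f=lambda u,v:((u-425)/3+280,v/3+180)
e1,e3=[onz('top',f(*p),bar[2]) for p in((535,90),(523,147))];print('bar ends',e1,e3)
q=[onz('top',f(*p),.048) for p in((478,89),(566,113),(550,190),(457,168))];print(np.array(q),np.mean(q,0))
print('jar',onz('top',(322.3,194.9),.094))
o=vision.camera_model('wrist');print({k:np.round(v,4) for k,v in o.items()})
E
```

```text
pad [ 0.56166367 -0.17917844  0.11811942] 0.0027156384305236686 bar [0.61344006 0.01689335 0.21420301] 0.0016844084329781222
pad@z [ 0.55999161 -0.17886446  0.121     ] [ 0.56264781 -0.17480586  0.121     ]
dir [0.26339243 0.96468877] 74.72854749082309 dist 0.2029232786819686
bar ends [0.63877191 0.00995734 0.21420301] [0.58535841 0.02167563 0.21420301]
[[ 0.66806202  0.07012418  0.048     ]
 [ 0.64188865 -0.02065555  0.048     ]
 [ 0.56207059 -0.0031714   0.048     ]
 [ 0.58597483  0.09233087  0.048     ]] [0.61449902 0.03465702 0.048     ]
jar [ 0.70478489 -0.0067608   0.094     ]
{'K': array([[371.6483,   0.    , 314.792 ],
       [  0.    , 371.6483, 238.1277],
       [  0.    ,   0.    ,   1.    ]]), 'hand_eye': array([[-4.000e-04, -9.654e-01, -2.606e-01,  6.520e-02],
       [ 1.000e+00, -5.000e-04,  5.000e-04,  3.000e-04],
       [-6.000e-04, -2.606e-01,  9.654e-01, -1.435e-01],
       [ 0.000e+00,  0.000e+00,  0.000e+00,  1.000e+00]])}
```

Call:
carry_out(deltas="45 -23 0 0 0 0 1; 90 -46 0 0 0 0 1; 135 -69 0 0 0 0 1; 180 -92 0 0 0 0 1; 225 -115 0 0 0 0 1; 270 -138 0 0 0 0 1; 315 -161 0 0 0 0 1; 360 -184 0 0 0 0 1; 405 -207 0 0 0 0 1; 450 -230 10 0 0 0 1; 492 -253 20 0 0 0 1; 492 -253 40 0 0 0 1")

```text
time_s: 1.6
eef_pos: [0.5624, -0.1761, 0.1911]
eef_rot: [0.0, 0.991, 0.137, 0.001]
wrist_force: [0.3, -0.6, -0.5]
opening: -0.0
grasp_force: 0.0
```

```bash
python3 - <<'E'
from h import *
from bench import sensors
from scipy.spatial.transform import Rotation as Ro
o=sensors.get_obs();I=vision.camera('wrist');cv2.imwrite('pics/w1.png',I)
m=vision.camera_model('wrist');K=np.array(m['K']);H=np.array(m['hand_eye'])
q=o['eef_rot'];R=Ro.from_quat([q[1],q[2],q[3],q[0]]).as_matrix();p=np.array(o['eef_pos']);print(o['time_s'],p,q,o['opening'],o['wrist_force'])
h=cv2.cvtColor(I,cv2.COLOR_BGR2HSV);r=(((h[...,0]<8)|(h[...,0]>172))&(h[...,1]>150)&(h[...,2]>90)).astype(np.uint8)
n,l,st,ce=cv2.connectedComponentsWithStats(r)
for i in range(1,n):
    if st[i,4]>80:
        v=(ce[i]-K[:2,2])/K[0,0];t=np.linalg.norm(v);d=np.r_[v/t*np.sin(t),np.cos(t)]
        c=R@H[:3,3]+p;w=R@H[:3,:3]@d;print(st[i],ce[i],c+w*(.121-c[2])/w[2])
E
```

```text
1.6 [ 0.5624092  -0.17607815  0.19114478] [1.01926703e-04 9.90557734e-01 1.37094106e-01 7.55458070e-04] -0.0003003891651760143 [ 0.3227473  -0.62141085 -0.48491701]
[124   0  27   7  87] [137.           2.88505747] [ 0.68649863 -0.02595709  0.121     ]
[ 288  221   64   60 2345] [319.39147122 251.71428571] [ 0.56249344 -0.17942621  0.121     ]
[204 257  13  14 127] [210.18897638 263.59055118] [ 0.53634917 -0.11606629  0.121     ]
```

View pics/w1.png

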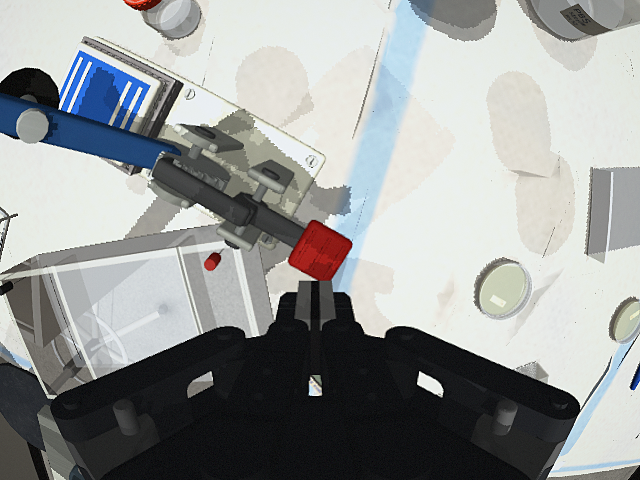

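The wrist view shows the shut fingertips (315,285) just beside the red pad (319,252). The pad measures (0.5625,-0.179), which agrees with the first estimate. Next I go down onto it.

Call:
carry_out(deltas="0 5 20 0 0 0 1; 0 5 40 0 0 0 1; 0 5 60 0 0 0 1; 0 5 66 0 0 0 1; 0 5 70 0 0 0 1; 0 5 72 0 0 0 1; 0 5 74 0 0 0 1; 0 5 76 0 0 0 1; 0 5 78 0 0 0 1; 0 5 79 0 0 0 1; 0 5 80 0 0 0 1")

```text
time_s: 3.02
eef_pos: [0.562, -0.1838, 0.1115]
eef_rot: [0.0, 0.991, 0.135, 0.001]
wrist_force: [1.0, -4.2, 4.5]
opening: -0.004
grasp_force: 2.5
```

Call:
carry_out(deltas="0 0 1 0 0 0 1; 0 0 2 0 0 0 1; 0 0 3 0 0 0 1; 0 0 3 0 0 0 1")

```text
time_s: 3.52
eef_pos: [0.5616, -0.1833, 0.1082]
eef_rot: [-0.0, 0.991, 0.135, 0.0]
wrist_force: [1.2, -3.1, 4.4]
opening: -0.002
grasp_force: 2.3
```

Call:
carry_out(deltas="0 0 1 0 0 0 1; 0 0 2 0 0 0 1; 0 0 3 0 0 0 1; 0 0 3 0 0 0 1")

```text
time_s: 4.03
eef_pos: [0.5617, -0.1835, 0.1058]
eef_rot: [0.0, 0.991, 0.135, 0.0]
wrist_force: [-0.2, -2.3, 8.2]
opening: 0.001
grasp_force: 4.1
```

Call:
carry_out(deltas="0 0 1 0 0 0 1; 0 0 1 0 0 0 1; 0 0 2 0 0 0 1; 0 0 2 0 0 0 1")

```text
time_s: 4.53
eef_pos: [0.562, -0.1836, 0.1053]
eef_rot: [0.0, 0.991, 0.135, 0.0]
wrist_force: [-3.5, 0.1, 17.4]
opening: 0.001
grasp_force: 8.3
```

The pawl is on its stop: the force rises while the tip stays at 15.7 mm of sink. I lift off and go above the bar.

Call:
carry_out(deltas="0 0 -20 0 0 0 1; 0 0 -60 0 0 0 1; 0 0 -110 0 0 0 1; 0 0 -150 0 0 0 1; 25 -45 -155 0 0 0 1; 50 -90 -155 0 0 0 1; 78 -135 -155 0 0 0 1; 103 -179 -155 0 0 0 1; 103 -179 -155 0 0 0 1")

```text
time_s: 5.65
eef_pos: [0.6121, 0.0209, 0.2575]
eef_rot: [-0.001, 0.99, 0.138, -0.001]
wrist_force: [-0.0, -0.4, -0.9]
opening: -0.006
grasp_force: 0.0
```

```bash
python3 - <<'E'
from h import *
from bench import sensors
o=sensors.get_obs();print(o['time_s'],o['eef_pos'],o['wrist_force'])
S=vision.camera('side');T=vision.camera('wrist')
c=np.zeros((480,790,3),np.uint8);c[:480,:388]=cv2.resize(S[180:310,235:340],(388,480));c[:300,390:]=cv2.resize(T,(400,300));cv2.imwrite('pics/c2.png',c)
h=cv2.cvtColor(S[180:310,235:340],cv2.COLOR_BGR2HSV);r=((h[...,0]<8)|(h[...,0]>172))&(h[...,1]>150)&(h[...,2]>90)
n,l,st,ce=cv2.connectedComponentsWithStats(r.astype(np.uint8));print(ce+[235,180],st[:,4])
E
```

```text
5.65 [0.6121431  0.02090975 0.25751149] [-0.00207333 -0.35546846 -0.92524673]
[[287.10485121 244.58273647]
 [323.75862069 206.10344828]
 [255.12820513 244.41025641]] [13543    29    78]
```

View pics/c2.png

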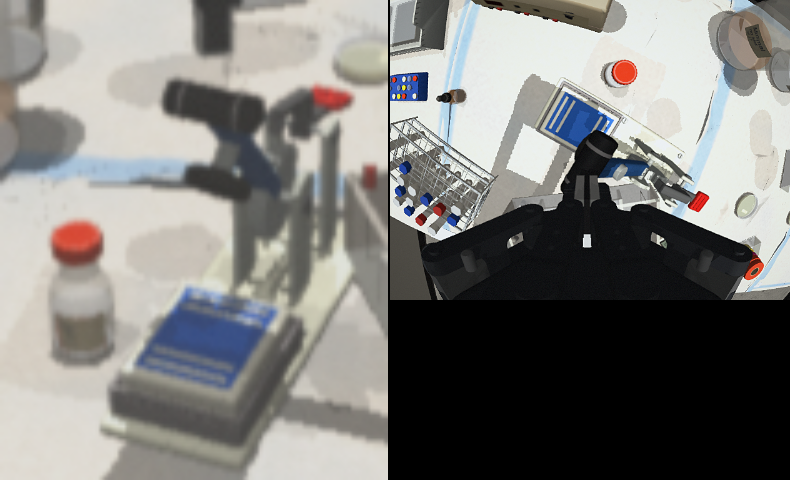

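The pad has dropped (side row 201→206) and the fingers are above the bar. Now I push down along the bar's arc, starting slowly.

Call:
carry_out(deltas="0 0 15 0 0 0 1; 0 0 25 0 0 0 1; 0 0 29 0 0 0 1; 0 0 32 0 0 0 1; 2 -3 35 0 0 0 1; 3 -5 38 0 0 0 1; 5 -8 41 0 0 0 1; 6 -10 43 0 0 0 1; 8 -13 46 0 0 0 1; 9 -15 49 0 0 0 1; 11 -18 52 0 0 0 1; 12 -20 55 0 0 0 1")

```text
time_s: 7.25
eef_pos: [0.6201, 0.0405, 0.2052]
eef_rot: [-0.001, 0.991, 0.135, 0.002]
wrist_force: [0.2, 6.9, 10.4]
opening: 0.002
grasp_force: 4.8
```

Call:
carry_out(deltas="0 1 4 0 0 0 1; 1 -1 7 0 0 0 1; 2 -3 10 0 0 0 1; 3 -5 13 0 0 0 1; 4 -7 16 0 0 0 1; 5 -9 20 0 0 0 1")

```text
time_s: 8.0
eef_pos: [0.6232, 0.0496, 0.1851]
eef_rot: [-0.0, 0.991, 0.135, 0.002]
wrist_force: [1.9, 3.5, 5.5]
opening: 0.004
grasp_force: 3.0
```

Call:
carry_out(deltas="2 -3 5 0 0 0 1; 3 -5 10 0 0 0 1; 4 -7 15 0 0 0 1; 5 -9 20 0 0 0 1; 7 -11 25 0 0 0 1; 8 -13 30 0 0 0 1; 9 -15 36 0 0 0 1; 10 -16 42 0 0 0 1; 10 -18 48 0 0 0 1; 11 -19 54 0 0 0 1; 11 -20 60 0 0 0 1; 12 -21 66 0 0 0 1")

```text
time_s: 9.5
eef_pos: [0.6272, 0.0725, 0.1167]
eef_rot: [-0.0, 0.991, 0.135, -0.0]
wrist_force: [-0.6, 1.0, 3.5]
opening: -0.0
grasp_force: 1.4
```

Call:
carry_out(deltas="0 0 4 0 0 0 1; 0 0 8 0 0 0 1; 0 0 12 0 0 0 1; 0 0 14 0 0 0 1; 0 0 16 0 0 0 1; 0 0 17 0 0 0 1; 0 0 18 0 0 0 1; 0 0 18 0 0 0 1")

```text
time_s: 10.5
eef_pos: [0.6275, 0.0724, 0.0992]
eef_rot: [0.0, 0.991, 0.135, -0.0]
wrist_force: [-0.2, 0.5, 2.7]
opening: -0.001
grasp_force: 0.9
```

Call:
carry_out(deltas="0 0 1 0 0 0 1; 0 0 2 0 0 0 1; 0 0 3 0 0 0 1; 0 0 3 0 0 0 1")

```text
time_s: 11.0
eef_pos: [0.6276, 0.0725, 0.0966]
eef_rot: [0.0, 0.991, 0.135, 0.0]
wrist_force: [-0.5, 0.6, 5.5]
opening: 0.004
grasp_force: 2.3
```

Call:
carry_out(deltas="0 0 1 0 0 0 1; 0 0 2 0 0 0 1; 0 0 2 0 0 0 1; 0 0 2 0 0 0 1")

```text
time_s: 11.5
eef_pos: [0.6278, 0.0725, 0.0962]
eef_rot: [0.0, 0.991, 0.135, 0.0]
wrist_force: [-6.3, 2.1, 13.8]
opening: -0.001
grasp_force: 7.1
```

The foot is seated: the force jumps to 13.8 N and the tip no longer moves. I lift clear and check.

Call:
carry_out(deltas="0 0 -10 0 0 0 1; 0 0 -40 0 0 0 1; 0 0 -80 0 0 0 1; 0 0 -130 0 0 0 1; 0 0 -150 0 0 0 1; -60 0 -150 0 0 0 1; -110 0 -150 0 0 0 1; -110 0 -150 0 0 0 1")

```text
time_s: 12.5
eef_pos: [0.5177, 0.0428, 0.2423]
eef_rot: [-0.0, 0.991, 0.135, -0.002]
wrist_force: [1.2, 0.1, 0.8]
opening: 0.001
grasp_force: 0.0
```

```bash
python3 - <<'E'
from h import *
from bench import sensors
o=sensors.get_obs();print(o['time_s'],o['eef_pos'],o['wrist_force'])
S=vision.camera('side');T=vision.camera('wrist')
c=np.zeros((480,790,3),np.uint8);c[:480,:388]=cv2.resize(S[180:310,235:340],(388,480));c[:300,390:]=cv2.resize(T,(400,300));cv2.imwrite('pics/c3.png',c)
E
```

```text
12.5 [0.51765445 0.04276287 0.24234061] [1.15343    0.14051527 0.78034845]
```

View pics/c3.png

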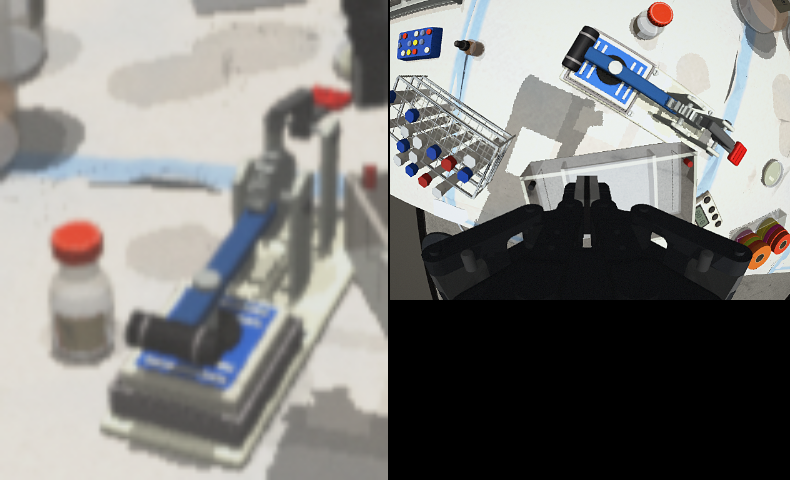

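The arm is level with its foot on the cassette (crop 210,335). The cassette is in its bed, the pad is still down (332,97), the jar is in place and the robot is clear.

```bash
python3 -c "
from bench import ctrl;print(ctrl.hand_in())"
```

```text
the job is handed in; nothing more can be done
None
```

The job is handed in (no verdict came back): the pawl was pressed to its stop and stayed down, and the arm was pushed down until its foot rested on the cassette. In the last pictures the cassette lay in its bed and the jar had not moved.

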